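# Latch the cheese mould shut

### The arm

A 6-joint arm with a two-finger parallel gripper is mounted at the origin on a cart in front of the work surface, level with it; the furniture and walls round the work are solid. World frame = base frame: x ahead of the robot, y to its left, z up, the work surface at z = 0. Lengths are in mm, angles in rad, forces in N, time in s.
With the tool pointing down it reaches from about 300 to 775 mm from the base axis. Payload 14.6 kg.
Tool frame: the origin (TCP) lies between the finger pads; the fingertips stand 19 mm ahead of it and the grasp point (between the pads) is the TCP; z points along the fingers, y is the line along which they close (so a half turn about z gives the same grasp; the last joint's range is limited). The gripper opens to 94 mm and grips with 3 to 60 N. Pads are 16 mm wide; open, the fingers measure 119 mm over their backs; the gripper's body (75 mm by 177 mm) begins 78 mm behind the grasp point.
Start: joints at [1.222, 0.3, 1.521, -0, 1.321, -0.067], TCP at [152.944, 528.297, 204.246] pointing down, gripper open.
Joint ranges: [-3.03, 3.03], [-0.79, 2.21], [0.23, 2.52], [-1.04, 4.18], [0, 3.07], [-2.55, 2.55]. Speed limits (rad/s): [2.22, 2.22, 2.57, 3.14, 3.14, 3.14].

### API

Orientations are given as [roll, pitch, yaw] about the fixed x, y, z axes, in that order (R = Rz(yaw) Ry(pitch) Rx(roll)).
In Python, from cell import monitor, imaging, job, find_in, trace gives the robot as it stands. The module is installed in compiled form; this text tells all that it offers.
- The arm moves only by the tool arm_command, never from a script. Its argument "steps" is a list of rows, each a list of 5 numbers: the opening, from 0 (shut) to 1 (fully open), then the shift along the tool's x, y, z in mm, then the turn about the tool's z in degrees. In form: [[gripper, dx, dy, dz, turn], ...]. A call has 1 to 20 rows; each row is the pose to reach, as a shift and turn from the pose commanded when the call began, along the tool's axes at that moment; what a row does not reach only later rows make up. A row lasts 1/8 s, in which the tool goes at most 62.5 mm and 10.7 degrees, less where a joint would pass 70% of its speed; a pose out of reach is approached as far as the arm can. A call with a gripper value outside its range is refused whole. The fingers move at their own pace and stop on an object; "force" is the grip in N (left out, the last holds). Time passes only in rows, so rows that repeat a pose let the fingers close. It gives the time, the measured TCP pose, the force, the opening and the grip force at its end, in the units of the state.
- monitor.read_state(): the state, without advancing time (a new reading comes with each control period).
- imaging.camera(name): name is "scene" or "top" or "wrist"; returns a dict with "img" (420x560x3 uint8, red, green, blue), "mtx" (3x3 intrinsics, pixels), "D" ([k1, k2, p1, p2, k3] as OpenCV has them; the pictures are not rectified), "view" (4x4, takes a point from world to camera coordinates). Camera axes: x right, y down, z forward; pixel columns grow to the right and rows downward; lengths in mm; the calibration is good to about 2 mm. A picture is of the moment at which its call begins. There is no depth.
- job.sign_off(): hands the job in; it is judged then, once.
Trained networks look in a picture, given as the dict that the camera call returned (one of the last four; its "shot" number tells which), for a name from the list of things; names that differ only in an ending like _2 or _b are one class to them, and where a whole thing is asked for, a point or a joint stands for the part that bears it (a point fixed in the world has none). Each returns a list of dicts, best first, with "p" (0 to 1); they miss things now and then, are a little off and sometimes report something else, mostly with a low value. They report only what shows in the picture. A call takes as long as a camera call.
- find_in(picture, target): "rect" ([centre column, centre row, width, height] in pixels, round what is visible of it).
- trace(picture, target): "region" (420x560 bool, what is visible of it) and "rect" ([centre column, centre row, width, height] in pixels, round what is visible of it).
The state is a dict: "clock": time; "joints": joint angles; "qd": joint speeds; "effort": joint torques, N m; "eef_pos": TCP position; "eef_rot": TCP orientation; "wrist_force": force on the tool from outside, world axes, zero at the start; "moment": the same for the moment, N m; "finger_gap": finger opening in mm; "finger_force": force on a finger pad.
Only numpy, scipy, OpenCV 4.12 (cv2) and the standard library are available. Lean on these libraries where they do the work, as an engineer would, in place of code of your own. Each camera call takes 0.05 s, during which the arm holds its last target. There are 200 camera calls.

### The job

Close the draw latch on the split metal cheese mould: swing the wire loop over onto the hook on the other half, then push the red lever all the way down over centre so that it stays down with the loop holding the two halves together. Leave the honey jar, the flat teal tub and the spice jar standing where they are.

Things in the scene. Friction and masses are not known exactly. Their poses are not given: they have to be found in the camera images.
- latch_pivot (a point): middle of the red lever's hinge pin, on the fixed half of the bright metal mould (208 x 150 mm, fixed to the counter, cheese in its cavity); 66 mm above the counter, 16 mm above the flat flange top, than which no wall is higher. x: level along the latch towards the hook; y: along the pin; z: up. Lever plate 26 mm wide, 3 mm thick, reaches 52 mm from here; the loop hangs on it 16 mm from here.
- lever (a joint): red lever, rad: 0 = down on its stop (along -x of latch_pivot, 8 deg below level); 1.71 = upright; starts at 1.72 to 1.94, leaning up to 14 deg to the hook. Friction (1 N at its tip) holds it where left. Loop hooked, it draws the sprung other half 6 mm in: up to 5 N at the tip, pushing it back up until over centre (below 0.25), whence it stays down.
- loop_bar (a point): middle of the cross-bar of the steel wire loop: 50 mm wide, wire 6 mm thick, 80 mm from its pin on the lever to this bar; swings freely. At first it leans 24 to 38 deg back from upright, away from the hook, on a stop, the bar 145 to 155 mm above the counter, above the lever's tip. Pushed past upright it falls and, if the lever still stands, the bar lands behind the hook.
- hook (a point): keeper hook on the sliding half, 70 mm from latch_pivot along x while open (64 mm when drawn shut). The point is where the hooked bar's centre sits: just beyond a post 24 mm wide and 16 mm high, under its 5 mm lip, 59 mm above the counter (9 mm above the flange). Same axes as latch_pivot: x away from the lever, z up.
- jar_honey: honey jar, 67 mm across and 85 mm high, gold lid, a bystander; origin at the centre of its foot
- tin_4: flat oblong tub with teal top, 63 x 105 x 26 mm, a bystander; origin at the centre of its underside
- spice_jar: slim spice jar, 42 mm across and 109 mm high, white cap and green label, a bystander; origin at the centre of its foot

How it is judged (in metres and radians):
On the way:
1. the loop's bar is down behind the hook (x of loop_bar in the frame of hook between -0.004 and 0.018 m and z of loop_bar in the frame of hook below 0.003 m), for 0.2 s.
At the end, for the whole second after the job is handed in: the lever lies down over centre (within 0.12 rad of its stop) and the loop's bar is in the hook: within 5 mm of its seat along x (no more than 4 mm the other way) and under the lip (value of joint lever below 0.12 rad and x of loop_bar in the frame of hook between -0.004 and 0.005 m and z of loop_bar in the frame of hook below 0.003 m); the robot touches nothing.
It fails at once if the honey jar is pushed more than 30 mm (distance of jar_honey from where it was at the start of the episode above 0.03 m).
It fails at once if the tub is pushed more than 30 mm (distance of tin_4 from where it was at the start of the episode above 0.03 m).
It fails at once if the spice jar is pushed more than 30 mm (distance of spice_jar from where it was at the start of the episode above 0.03 m).
It also fails if it takes over 35 s, if anything falls off the work surface, if the arm or the gripper's body presses on something with over 40 N, if the wrist force passes 120 N, or if a joint passes its speed limit or range.

## Working session

There is one attempt and no reset: what is moved stays moved. The work goes in short steps, Python scripts to look and compute and a tool call to move; the robot and the scene stay as the last step left them, time stands still between calls to the robot, and variables do not carry over. Pictures are saved under pics/ and viewed, at most 10 in all, crops included, and the job is handed in when it is done.

Besides the shell and the picture viewer there is one more tool, called after "Request:" as name([rows], argument=value, ...), one row to a line, values as JSON. arm_command: Moves the arm, as the interface text tells. Its arguments: {"type":"object","properties":{"steps":{"type":"array","items":{"type":"array","items":{"type":"number"}}},"force":{"type":"number"}},"required":["steps"]}

```bash
mkdir -p pics; cat > h.py <<'E'
import numpy as np, cv2
from cell import monitor, imaging, job, find_in, trace
def ray(c,uv):
    p=cv2.undistortPoints(np.array([[uv]],float),np.array(c["mtx"]),np.array(c["D"],float))[0,0]
    V=np.array(c["view"]);R=V[:3,:3];t=V[:3,3]
    return -R.T@t, R.T@np.array([p[0],p[1],1.])
def onz(c,uv,z):
    o,d=ray(c,uv); return o+d*(z-o[2])/d[2]
def proj(c,P):
    V=np.array(c["view"]); r=cv2.Rodrigues(V[:3,:3])[0]
    return cv2.projectPoints(np.array(P,float).reshape(-1,1,3),r,V[:3,3],np.array(c["mtx"]),np.array(c["D"],float))[0][:,0]
def tri(obs):
    A=np.zeros((3,3));b=np.zeros(3)
    for c,uv in obs:
        o,d=ray(c,uv);d=d/np.linalg.norm(d);M=np.eye(3)-np.outer(d,d);A+=M;b+=M@o
    return np.linalg.solve(A,b)
def save(im,name): cv2.imwrite("pics/"+name,np.ascontiguousarray(im[:,:,::-1]))
E
python3 - <<'E'
from h import *
ims=[]
for n in("scene","top"):
    c=imaging.camera(n); ims.append(c["img"]); o=-c["view"][:3,:3].T@c["view"][:3,3]
    print(n,o.round())
    for t in("latch_pivot","lever","loop_bar","hook","jar_honey","tin_4","spice_jar"):
        print(t,[(np.round(r["rect"]).tolist(),round(r["p"],2)) for r in find_in(c,t)[:2]])
    save(c["img"],n+"0.png")
print(monitor.read_state())
E
```

```text
scene [-152. -707. 1014.]
latch_pivot [([264.0, 199.0, 90.0, 72.0], 0.91)]
lever [([269.0, 185.0, 21.0, 32.0], 0.57)]
loop_bar [([268.0, 187.0, 21.0, 22.0], 0.46)]
hook [([243.0, 188.0, 50.0, 49.0], 0.76)]
jar_honey [([162.0, 153.0, 25.0, 40.0], 0.71)]
tin_4 [([364.0, 322.0, 46.0, 46.0], 0.85)]
spice_jar [([408.0, 271.0, 30.0, 40.0], 0.88)]
top [ 197.  -34. 1604.]
latch_pivot [([260.0, 215.0, 75.0, 60.0], 0.57)]
lever [([275.0, 220.0, 20.0, 19.0], 0.64)]
loop_bar [([261.0, 214.0, 75.0, 59.0], 0.68), ([277.0, 220.0, 7.0, 21.0], 0.49)]
hook [([243.0, 219.0, 34.0, 51.0], 0.83), ([406.0, 200.0, 26.0, 26.0], 0.32)]
jar_honey [([154.0, 244.0, 24.0, 21.0], 0.85)]
tin_4 [([402.0, 252.0, 37.0, 28.0], 0.77)]
spice_jar [([407.0, 199.0, 24.0, 22.0], 0.71), ([152.0, 243.0, 28.0, 26.0], 0.18)]
{'clock': 0.8, 'joints': array([ 1.22239899e+00,  2.99918457e-01,  1.52100927e+00,  2.26337907e-05,
        1.32068976e+00, -6.65982622e-02]), 'qd': array([-0.00089895,  0.00085536,  0.00065282,  0.00103064,  0.00015746,
        0.00053412]), 'effort': array([-2.13742373e-03, -5.31614614e+01, -3.52901423e+01,  7.08417781e-02,
        2.12499563e-02,  7.41809072e-05]), 'eef_pos': array([152.93876697, 528.29708483, 204.23152799]), 'eef_rot': array([-3.14156934e+00, -2.35330182e-05,  2.85978798e+00]), 'wrist_force': array([-0.18130217,  0.29620381,  0.30931704]), 'moment': array([ 0.03880286,  0.00381564, -0.02558193]), 'finger_force': 0.0, 'finger_gap': 94.45566838486009}
```

```bash
python3 - <<'E'
from h import *
a=cv2.imread("pics/top0.png")[178:256,205:315]; b=cv2.imread("pics/scene0.png")[150:240,205:315]
a=cv2.resize(a,None,fx=7,fy=7,interpolation=cv2.INTER_CUBIC); b=cv2.resize(b,None,fx=6.5,fy=6.5,interpolation=cv2.INTER_CUBIC)
cv2.imwrite("pics/ta.png",a); cv2.imwrite("pics/sb.png",b)
c=imaging.camera("top")
for t,uv,z in(("mould",(260,215),50),("jar",(154,244),85),("tin",(402,252),26),("spice",(407,199),109),("lever",(275,220),90),("bar",(277,220),150),("hook",(243,219),55)): print(t,onz(c,uv,z).round(1))
c=imaging.camera("wrist"); print(c["view"].round(2))
E
```

```text
mould [511.7  48.4  50. ]
jar [401.1 349.3  85. ]
tin [ 427.1 -385.3   26. ]
spice [ 571.5 -380.   109. ]
lever [491.1   1.2  90. ]
bar [479.8  -5.8 150. ]
hook [495.6  98.4  55. ]
[[ 2.8000e-01  9.6000e-01  0.0000e+00 -5.4975e+02]
 [ 9.3000e-01 -2.7000e-01  2.5000e-01 -2.6300e+01]
 [ 2.4000e-01 -7.0000e-02 -9.7000e-01  3.9042e+02]
 [ 0.0000e+00  0.0000e+00  0.0000e+00  1.0000e+00]]
```

View pics/ta.png

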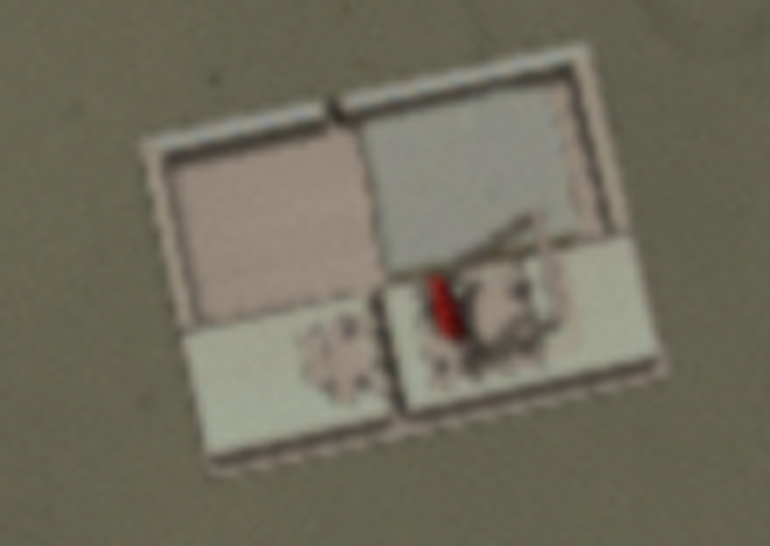

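View pics/sb.png

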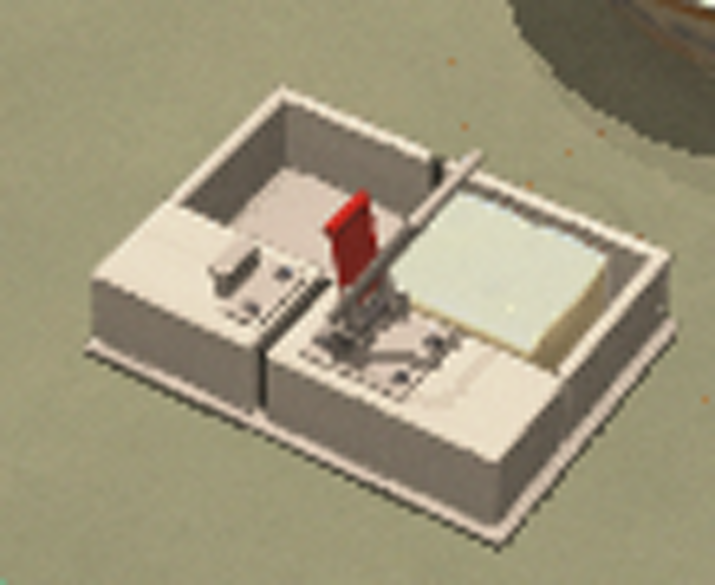

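Top picture: hinge plate and red lever at about px (269,221), keeper plate at about (254,229); the latch x axis points roughly along world +y (about 101°). The scene picture shows the loop leaning back to the right, with the lever upright. I'll move above the latch, square to it, with the fingers shut.

Request:
arm_command([
  [0, -40, -35, -15, 10],
  [0, -100, -85, -76, 20],
  [0, -150, -130, -76, 30],
  [0, -200, -170, -76, 40],
  [0, -250, -215, -76, 50],
  [0, -300, -257, -76, 60],
  [0, -345, -295, -76, 63],
  [0, -390, -335, -76, 63],
  [0, -430, -368, -76, 63],
  [0, -461, -395, -76, 63],
  [0, -461, -395, -76, 63],
  [0, -461, -395, -76, 63],
  [0, -461, -395, -76, 63],
  [0, -461, -395, -76, 63],
])

```text
clock: 2.65
eef_pos: [485.6, 21.7, 280.5]
eef_rot: [3.141, 0.0, 1.762]
wrist_force: [-0.4, 0.1, -0.2]
finger_gap: 0.8
finger_force: 0.0
```

```bash
python3 - <<'E'
from h import *
s=monitor.read_state(); print(s["clock"],s["eef_pos"],s["eef_rot"],s["finger_gap"])
c=imaging.camera("wrist"); save(c["img"],"w1.png"); np.savez("w1.npz",**{k:c[k] for k in("mtx","D","view")})
for t in("latch_pivot","lever","loop_bar","hook"):
    print(t,[(np.round(r["rect"]).tolist(),round(r["p"],2)) for r in find_in(c,t)[:2]])
E
```

```text
2.65 [485.58581148  21.66318343 280.53069473] [3.14109708e+00 4.74681511e-05 1.76181882e+00] 0.818417933893832
latch_pivot [([305.0, 168.0, 108.0, 152.0], 0.94), ([304.0, 127.0, 105.0, 67.0], 0.25)]
lever [([281.0, 214.0, 43.0, 50.0], 0.87)]
loop_bar [([280.0, 216.0, 46.0, 54.0], 0.66)]
hook [([303.0, 128.0, 108.0, 68.0], 0.8)]
```

View pics/w1.png

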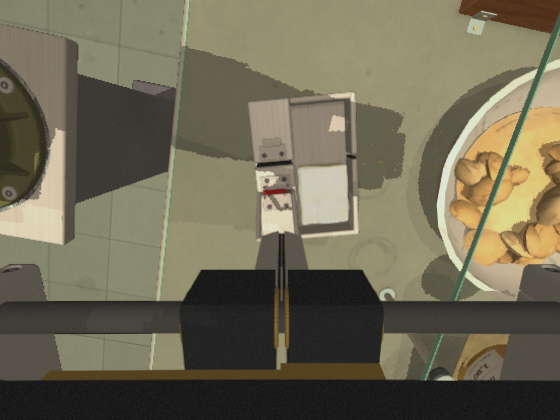

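Wrist picture: mould at px 250–357 × 93–240, keeper near (271,152), red lever tip near (274,192), loop partly behind the finger near (280,210). I'll enlarge it to measure.

```bash
python3 - <<'E'
from h import *
a=cv2.imread("pics/w1.png")[128:224,240:340]
cv2.imwrite("pics/w1c.png",cv2.resize(a,None,fx=6,fy=6,interpolation=cv2.INTER_CUBIC))
E
```

```text
(no output)
```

View pics/w1c.png

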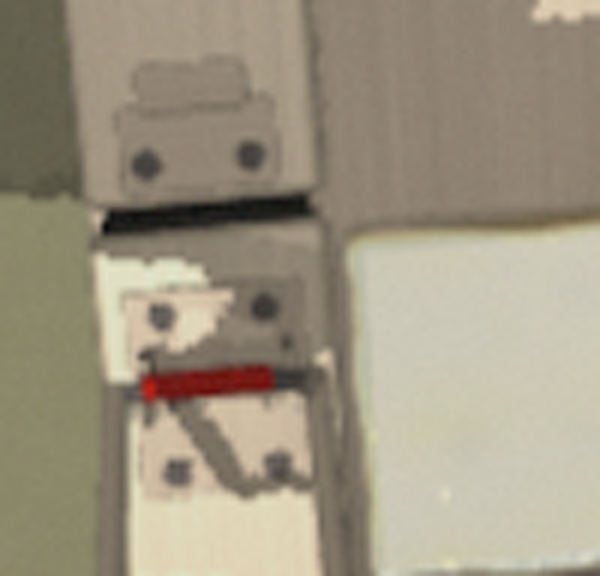

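```bash
python3 - <<'E'
from h import *
c=dict(np.load("w1.npz")); c2=imaging.camera("wrist")
f=lambda u,v,z: onz(c,(240+(u-2.5)/6,128+(v-2.5)/6),z)
S=[f(*p,52) for p in((162,317),(264,305),(178,472),(278,463))]
K=[f(*p,52) for p in((146,164),(250,155))]
L=[f(*p,117) for p in((145,388),(272,378))]
H=[f(*p,66) for p in((135,88),(248,82))]
P=[f(*p,82) for p in((110,386),(325,378))]
for n,x in(("S",S),("K",K),("L",L),("H",H),("P",P)):
    x=np.array(x); print(n,x.round(1)[:,:2].tolist(),"mean",x.mean(0).round(1)[:2],"len",np.linalg.norm(x[0]-x[1]).round(1))
S=np.array(S);d=(S[0]+S[1]-S[2]-S[3])/2;print("xdir",np.degrees(np.arctan2(d[1],d[0])),np.linalg.norm(d))
e=S.mean(0);k=np.array(K).mean(0)-e;print("dir2",np.degrees(np.arctan2(k[1],k[0])))
w=S[1]-S[0]+S[3]-S[2];print("ydir",np.degrees(np.arctan2(w[1],w[0])))
E
```

```text
S [[465.1, 21.5], [488.1, 28.8], [475.6, -14.7], [498.7, -7.9]] mean [481.9   6.9] len 24.1
K [[455.2, 55.7], [478.3, 62.2]] mean [466.8  59. ] len 24.0
L [[465.5, 17.9], [489.9, 24.7]] mean [477.7  21.3] len 25.4
H [[450.6, 72.7], [474.6, 78.6]] mean [462.6  75.7] len 24.8
P [[457.2, 9.4], [503.1, 20.1]] mean [480.1  14.8] len 47.2
xdir 106.08948442936138 37.97854481996022
dir2 106.19931050192028
ydir 16.97349036716641
```

Pivot ≈ (482, 7) and hook ≈ (462.7, 74.3). The latch axis is at 106°, and the spacing matches the 70 mm given. I'll go behind the loop bar, square up by 5°, then descend.

Request:
arm_command([
  [0, -45, 0, 0, -5],
  [0, -88, 0, 0, -5],
  [0, -88, 0, 40, -5],
  [0, -88, 0, 90, -5],
  [0, -88, 0, 130, -5],
  [0, -88, 0, 130, -5],
  [0, -88, 0, 130, -5],
])

```text
clock: 3.82
eef_pos: [503.3, -65.9, 152.0]
eef_rot: [3.14, 0.001, 1.848]
wrist_force: [0.4, -0.2, 0.9]
finger_gap: 0.7
finger_force: 0.0
```

```bash
python3 - <<'E'
from h import *
c=imaging.camera("wrist"); s=imaging.camera("scene")
a=c["img"][100:280,200:380]; b=s["img"][130:230,205:305]
save(np.hstack([cv2.resize(a,(400,400),interpolation=2),cv2.resize(b,(400,400),interpolation=2)]),"w2.png")
E
```

```text
(no output)
```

View pics/w2.png

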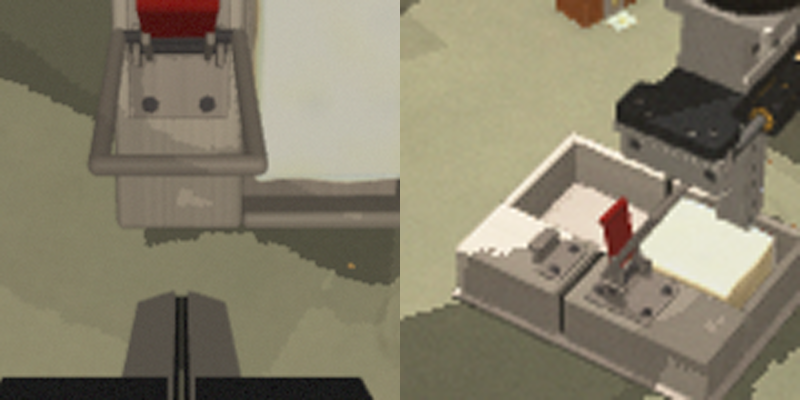

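The finger sits behind the loop bar, centred on it (bar at (180,165), fingertip at (181,295) in the left half). I'll push the bar past upright.

Request:
arm_command([
  [0, 15, 0, 0, 0],
  [0, 25, 0, 0, 0],
  [0, 35, 0, 0, 0],
  [0, 45, 0, 0, 0],
  [0, 55, 0, 0, 0],
  [0, 65, 0, 0, 0],
  [0, 75, 0, 0, 0],
  [0, 83, 0, 0, 0],
  [0, 90, 0, 0, 0],
  [0, 90, 0, 0, 0],
  [0, 90, 0, 0, 0],
  [0, 90, 0, 0, 0],
  [0, 90, 0, 0, 0],
])

```text
clock: 5.55
eef_pos: [477.9, 20.7, 150.2]
eef_rot: [-3.142, -0.0, 1.847]
wrist_force: [-0.3, -0.0, -0.7]
finger_gap: 0.7
finger_force: 0.0
```

```bash
python3 - <<'E'
from h import *
c=imaging.camera("wrist"); s=imaging.camera("scene")
a=c["img"][60:280,170:390]; b=s["img"][130:230,205:305]
save(np.hstack([cv2.resize(a,(400,400),interpolation=2),cv2.resize(b,(400,400),interpolation=2)]),"w3.png")
E
```

```text
(no output)
```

View pics/w3.png

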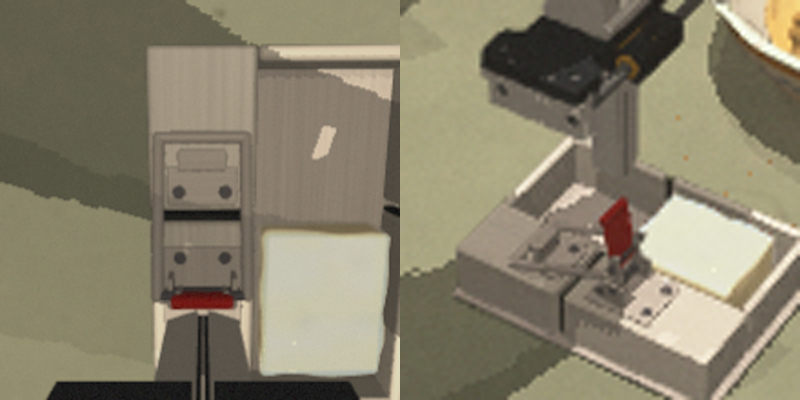

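The loop lies around the keeper with its bar beyond the post, and the lever is still standing. Next I'll go to the hook side of the lever and push it over along its arc.

Request:
arm_command([
  [0, 22, 0, 0, 0],
  [0, 22, 0, 12, 0],
  [0, 22, 0, 24, 0],
  [0, 12, 0, 24, 0],
  [0, 3, 0, 24, 0],
  [0, -5, 0, 24, 0],
  [0, -12, 0, 24, 0],
  [0, -19, 0, 25, 0],
  [0, -26, 0, 27, 0],
  [0, -32, 0, 32, 0],
  [0, -38, 0, 37, 0],
  [0, -42, 0, 43, 0],
  [0, -45, 0, 48, 0],
  [0, -47, 0, 53, 0],
  [0, -48, 0, 58, 0],
  [0, -49, 0, 64, 0],
  [0, -49, 0, 67, 0],
  [0, -49, 0, 69, 0],
  [0, -49, 0, 69, 0],
  [0, -49, 0, 69, 0],
])

```text
clock: 8.15
eef_pos: [491.4, -26.3, 81.4]
eef_rot: [3.141, 0.0, 1.848]
wrist_force: [0.4, -0.3, 0.6]
finger_gap: 0.5
finger_force: 0.0
```

```bash
python3 - <<'E'
from h import *
c=imaging.camera("wrist"); s=imaging.camera("scene")
a=c["img"][60:280,170:390]; b=s["img"][130:230,205:305]
save(np.hstack([cv2.resize(a,(400,400),interpolation=2),cv2.resize(b,(400,400),interpolation=2)]),"w4.png")
E
```

```text
(no output)
```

View pics/w4.png

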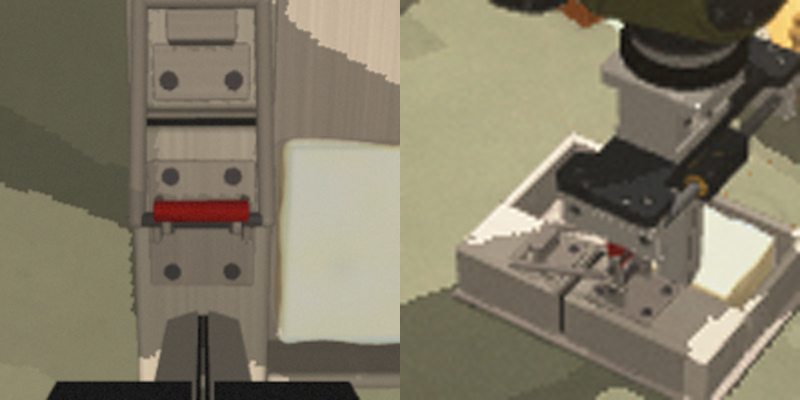

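The lever is still standing at its original height and the finger is now behind it, so the finger must have passed over or slipped past the tip. I'll measure where the tip really is.

```bash
cat > lv.py <<'E'
from h import *
x=np.array([-.275,.961]); y=np.array([-.961,-.275]); pv=np.array([482,7.])
def lat(p): d=np.array(p)[:2]-pv; return np.round([d@x,d@y,p[2]],1).tolist()
def red(c):
    im=c["img"].astype(int); m=(im[...,0]>90)&(im[...,1]<60)&(im[...,2]<60)
    n,l,st,ce=cv2.connectedComponentsWithStats(m.astype(np.uint8)); i=1+np.argmax(st[1:,4]); return st[i],l==i
E
python3 - <<'E'
from lv import *
s=monitor.read_state(); print("tcp",lat(s["eef_pos"]))
c=imaging.camera("wrist"); st,m=red(c); print(st)
x0,y0,w,h,_=st
for v in(y0,y0+h/2,y0+h):
    for z in(110,116,120): print(v,z,lat(onz(c,(x0+w/2,v),z)), np.linalg.norm(onz(c,(x0,v),z)-onz(c,(x0+w,v),z)).round(1))
# fingertip check: project fingertip
R=s["eef_pos"]; print("proj tip",proj(c,[R+[0,0,-19]]))
for n in("scene","top"):
    k=imaging.camera(n);st,m=red(k);print(n,st)
    for q in(-25,-10,0,5,13): # predicted tip for lean
        a=np.radians(q);P=np.r_[pv+x*52*np.sin(a),66+52*np.cos(a)];print(q,proj(k,[P]).round(1),proj(k,[np.r_[pv,66]]).round(1))
E
```

```text
tcp [-34.6, 0.2, 81.4]
[254 170  53  12 564]
170 110 [16.9, 0.3, 110.0] 27.5
170 116 [17.6, 0.3, 116.0] 26.4
170 120 [18.1, 0.3, 120.0] 25.7
176.0 110 [13.7, 0.3, 110.0] 27.6
176.0 116 [14.6, 0.3, 116.0] 26.5
176.0 120 [15.2, 0.3, 120.0] 25.8
182 110 [10.6, 0.3, 110.0] 27.8
182 116 [11.6, 0.3, 116.0] 26.7
182 120 [12.3, 0.3, 120.0] 25.9
proj tip [[280.93854932 232.98100028]]
scene [ 138    0  138   49 1968]
-25 [[271.2 188.7]] [[263.9 198.5]]
-10 [[267.  185.6]] [[263.9 198.5]]
0 [[264.  184.1]] [[263.9 198.5]]
5 [[262.5 183.5]] [[263.9 198.5]]
13 [[260.2 182.8]] [[263.9 198.5]]
top [310  93  32  30 736]
-25 [[280.1 219.8]] [[273.  224.4]]
-10 [[275.8 220.5]] [[273.  224.4]]
0 [[272.7 221.1]] [[273.  224.4]]
5 [[271.2 221.5]] [[273.  224.4]]
13 [[268.8 222.1]] [[273.  224.4]]
```

The lever is unchanged: tip at x≈13, z≈117. I'll lift, go back to the hook side lower down, and push in small pieces while reading the force.

Request:
arm_command([
  [0, 0, 0, -40, 0],
  [0, 0, 0, -72, 0],
  [0, 0, 0, -72, 0],
  [0, 40, 0, -72, 0],
  [0, 78, 0, -72, 0],
  [0, 78, 0, -72, 0],
  [0, 78, 0, -50, 0],
  [0, 78, 0, -36, 0],
  [0, 78, 0, -36, 0],
  [0, 78, 0, -36, 0],
])

```text
clock: 9.65
eef_pos: [470.3, 48.5, 117.6]
eef_rot: [3.141, 0.0, 1.847]
wrist_force: [0.5, 0.8, 0.3]
finger_gap: 0.8
finger_force: 0.0
```

Request:
arm_command([
  [0, -8, 0, 0, 0],
  [0, -16, 0, 0, 0],
  [0, -24, 0, 0, 0],
  [0, -30, 0, 0, 0],
  [0, -30, 0, 0, 0],
])

```text
clock: 10.28
eef_pos: [478.2, 19.4, 117.2]
eef_rot: [-3.141, 0.0, 1.847]
wrist_force: [-0.6, 0.9, -0.4]
finger_gap: 0.5
finger_force: 0.0
```

```bash
python3 - <<'E'
from lv import *
s=monitor.read_state(); print("tcp",lat(s["eef_pos"]),s["wrist_force"].round(1),s["clock"])
c=imaging.camera("wrist"); k=imaging.camera("scene")
a=c["img"][60:300,160:400]; b=k["img"][130:230,205:305]
save(np.hstack([cv2.resize(a,(400,400),interpolation=2),cv2.resize(b,(400,400),interpolation=2)]),"w5.png")
E
```

```text
tcp [12.9, 0.2, 117.2] [-0.6  0.9 -0.4] 10.275
```

View pics/w5.png

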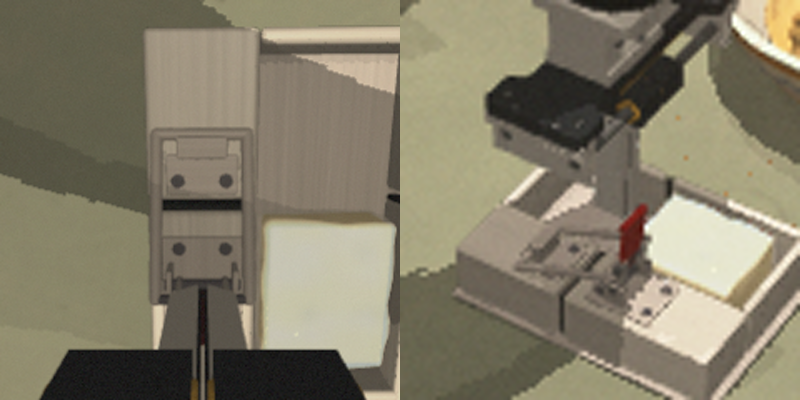

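This time the push took: the scene view shows the lever moved back to about upright, with the loop still around the keeper. I'll continue along a lower arc in stages.

Request:
arm_command([
  [0, -5, 0, 0, 0],
  [0, -10, 0, 1, 0],
  [0, -15, 0, 2, 0],
  [0, -20, 0, 4, 0],
  [0, -25, 0, 7, 0],
  [0, -25, 0, 7, 0],
])

```text
clock: 11.12
eef_pos: [485.1, -4.6, 110.1]
eef_rot: [-3.142, 0.0, 1.847]
wrist_force: [0.4, -0.3, 0.9]
finger_gap: 0.1
finger_force: 0.3
```

```bash
python3 - <<'E'
from lv import *
s=monitor.read_state(); print("tcp",lat(s["eef_pos"]),s["wrist_force"].round(1),s["clock"])
c=imaging.camera("wrist"); k=imaging.camera("scene"); t=imaging.camera("top")
im=k["img"][150:215,230:310].astype(int); m=(im[...,0]>90)&(im[...,1]<60)&(im[...,2]<60); v,u=np.nonzero(m)
if len(u): print("scene red",u.min()+230,u.max()+230,v.min()+150,v.max()+150,len(u))
for q in(0,-20,-40,-60): 
    a=np.radians(q); print(q,proj(k,[np.r_[pv+x*52*np.sin(a)+y*o,66+52*np.cos(a)] for o in(-13,13)]).round().tolist())
cv2.imwrite("pics/w6.png",np.hstack([cv2.resize(i[:,:,::-1],(400,400),interpolation=2) for i in(c["img"][60:300,160:400],k["img"][150:230,215:295])]))
E
```

```text
tcp [-12.0, 0.2, 110.1] [ 0.4 -0.3  0.9] 11.125
scene red 263 273 187 197 26
0 [[267.0, 181.0], [261.0, 187.0]]
-20 [[273.0, 185.0], [267.0, 191.0]]
-40 [[278.0, 189.0], [272.0, 195.0]]
-60 [[281.0, 195.0], [276.0, 201.0]]
```

View pics/w6.png

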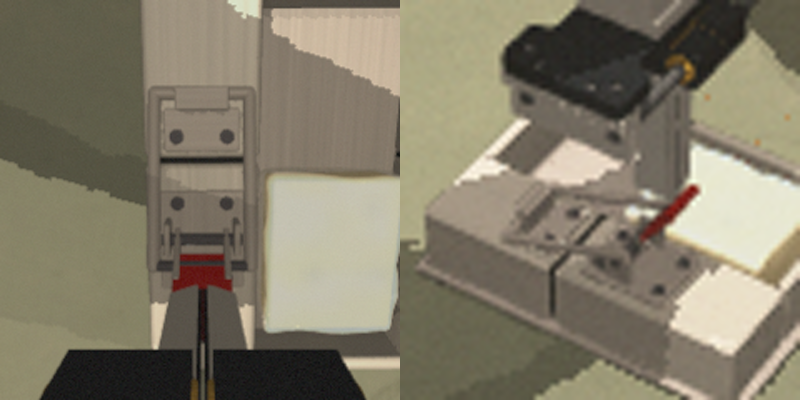

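The lever is about 40° past upright, the bar is drawn up against the post, and the finger sits mid-lever. I'll carry on down.

Request:
arm_command([
  [0, -3, 0, 2, 0],
  [0, -6, 0, 4, 0],
  [0, -9, 0, 7, 0],
  [0, -11, 0, 10, 0],
  [0, -13, 0, 13, 0],
  [0, -15, 0, 16, 0],
  [0, -16, 0, 20, 0],
  [0, -17, 0, 24, 0],
  [0, -18, 0, 27, 0],
  [0, -18, 0, 29, 0],
  [0, -18, 0, 29, 0],
])

```text
clock: 12.65
eef_pos: [489.8, -21.5, 81.1]
eef_rot: [-3.141, -0.0, 1.848]
wrist_force: [-0.5, 0.4, 0.1]
finger_gap: 0.3
finger_force: 0.1
```

```bash
python3 - <<'E'
from lv import *
s=monitor.read_state(); print("tcp",lat(s["eef_pos"]),s["wrist_force"].round(1),s["clock"])
E
```

```text
tcp [-29.5, 0.3, 81.1] [-0.5  0.4  0.1] 12.65
```

Request:
arm_command([
  [0, 0, 0, 1, 0],
  [0, 0, 0, 2, 0],
  [0, 0, 0, 3, 0],
  [0, 0, 0, 3, 0],
])

```text
clock: 13.15
eef_pos: [489.9, -21.5, 78.2]
eef_rot: [-3.141, -0.0, 1.847]
wrist_force: [0.5, 0.1, -0.7]
finger_gap: 0.5
finger_force: 0.3
```

```bash
python3 - <<'E'
from lv import *
s=monitor.read_state(); print("tcp",lat(s["eef_pos"]),s["wrist_force"].round(1),s["clock"])
c=imaging.camera("wrist"); k=imaging.camera("scene")
im=c["img"][60:300,220:340].astype(int); m=(im[...,0]>90)&(im[...,1]<60)&(im[...,2]<60); v,u=np.nonzero(m)
if len(u):
    print("wrist red",u.min()+220,u.max()+220,v.min()+60,v.max()+60,len(u))
    for z in(66,116): print(lat(onz(c,((u.min()+u.max())/2+220,v.min()+60),z)), np.linalg.norm(onz(c,(u.min()+220,v.min()+60),z)-onz(c,(u.max()+221,v.min()+60),z)).round(1))
im=k["img"][150:215,230:310].astype(int); m=(im[...,0]>90)&(im[...,1]<60)&(im[...,2]<60); v,u=np.nonzero(m)
if len(u): print("scene red",u.min()+230,u.max()+230,v.min()+150,v.max()+150,len(u))
E
```

```text
tcp [-29.5, 0.2, 78.2] [ 0.5  0.1 -0.7] 13.15
wrist red 262 300 205 235 756
[-7.1, 0.2, 66.0] 26.4
[5.5, 0.1, 116.0] 19.6
scene red 264 280 197 205 62
```

The lever now lies low: its apparent width fits z≈66. I'll press gently until the stop is felt.

Request:
arm_command([
  [0, 0, 0, 1, 0],
  [0, 0, 0, 2, 0],
  [0, 0, 0, 2, 0],
])

```text
clock: 13.62
eef_pos: [489.9, -21.5, 76.1]
eef_rot: [-3.141, -0.0, 1.847]
wrist_force: [0.8, 0.2, 0.0]
finger_gap: 0.4
finger_force: 0.2
```

```bash
python3 - <<'E'
from lv import *
s=monitor.read_state(); print("tcp",lat(s["eef_pos"]),s["wrist_force"].round(1),s["clock"])
k=imaging.camera("scene");im=k["img"][150:215,230:310].astype(int); m=(im[...,0]>90)&(im[...,1]<60)&(im[...,2]<60); v,u=np.nonzero(m)
if len(u): print("scene red",u.min()+230,u.max()+230,v.min()+150,v.max()+150,len(u))
for q in(-60,-75,-90,-98): 
    a=np.radians(q); print(q,proj(k,[np.r_[pv+x*r*np.sin(a)+y*o,66+r*np.cos(a)] for r in(10,52) for o in(-13,13)]).round().tolist())
E
```

```text
tcp [-29.5, 0.3, 76.1] [0.8 0.2 0. ] 13.625
scene red 264 280 197 205 63
-60 [[269.0, 195.0], [264.0, 201.0], [281.0, 195.0], [276.0, 201.0]]
-75 [[270.0, 196.0], [264.0, 202.0], [283.0, 199.0], [278.0, 205.0]]
-90 [[270.0, 197.0], [264.0, 203.0], [283.0, 203.0], [278.0, 209.0]]
-98 [[270.0, 197.0], [264.0, 203.0], [283.0, 205.0], [278.0, 211.0]]
```

Request:
arm_command([
  [0, 0, 0, -5, 0],
  [0, 0, 0, -20, 0],
  [0, 0, 0, -50, 0],
  [0, 0, 0, -90, 0],
  [0, 0, 0, -90, 0],
  [0, 0, 0, -90, 0],
])

```text
clock: 14.42
eef_pos: [489.7, -21.5, 166.2]
eef_rot: [-3.142, -0.0, 1.848]
wrist_force: [0.1, -1.0, 0.1]
finger_gap: 0.3
finger_force: 0.0
```

```bash
python3 - <<'E'
from lv import *
c=imaging.camera("wrist"); k=imaging.camera("scene");im=k["img"][150:215,230:310].astype(int); m=(im[...,0]>90)&(im[...,1]<60)&(im[...,2]<60); v,u=np.nonzero(m)
if len(u): print("scene red",u.min()+230,u.max()+230,v.min()+150,v.max()+150,len(u))
for q in(-90,-98): 
    a=np.radians(q); print(q,proj(k,[np.r_[pv+x*r*np.sin(a)+y*o,66+r*np.cos(a)] for r in(10,52) for o in(-13,13)]).round().tolist())
cv2.imwrite("pics/w7.png",np.hstack([cv2.resize(i[:,:,::-1],(400,400),interpolation=2) for i in(c["img"][100:260,200:360],k["img"][160:230,225:295])]))
print(monitor.read_state()["wrist_force"].round(1))
E
```

```text
scene red 264 280 197 205 94
-90 [[270.0, 197.0], [264.0, 203.0], [283.0, 203.0], [278.0, 209.0]]
-98 [[270.0, 197.0], [264.0, 203.0], [283.0, 205.0], [278.0, 211.0]]
[-0.5 -0.8 -0.1]
```

View pics/w7.png

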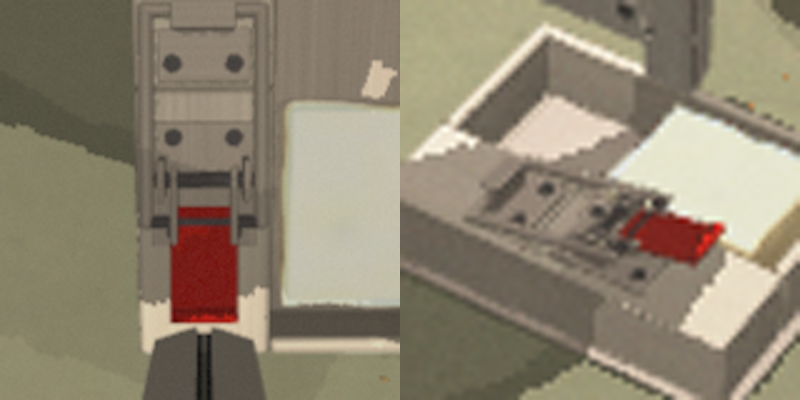

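The lever is nearly down and the gap has closed, but the scene view puts it about 10–15° short of the stop. The finger evidently ends about 10 mm higher than I assumed, which also explains the first miss. I'll press on further out, watching the force.

Request:
arm_command([
  [0, -4, 0, 45, 0],
  [0, -4, 0, 75, 0],
  [0, -4, 0, 85, 0],
  [0, -4, 0, 90, 0],
  [0, -4, 0, 92, 0],
  [0, -4, 0, 92, 0],
])

```text
clock: 15.28
eef_pos: [491.4, -25.4, 74.9]
eef_rot: [3.141, 0.0, 1.848]
wrist_force: [0.0, -0.2, 0.0]
finger_gap: 0.4
finger_force: 0.0
```

Request:
arm_command([
  [0, 0, 0, 1, 0],
  [0, 0, 0, 2, 0],
  [0, 0, 0, 2, 0],
])

```text
clock: 15.65
eef_pos: [491.0, -25.3, 72.3]
eef_rot: [3.141, 0.0, 1.847]
wrist_force: [0.3, 0.2, 0.2]
finger_gap: 0.5
finger_force: 0.2
```

Request:
arm_command([
  [0, 0, 0, 1, 0],
  [0, 0, 0, 2, 0],
  [0, 0, 0, 2, 0],
])

```text
clock: 16.02
eef_pos: [490.9, -25.3, 70.1]
eef_rot: [-3.141, -0.0, 1.848]
wrist_force: [0.3, -0.0, -0.7]
finger_gap: 0.4
finger_force: 0.0
```

```bash
cat > chk.py <<'E'
from lv import *
s=monitor.read_state(); print("tcp",lat(s["eef_pos"]),s["wrist_force"].round(1),s["clock"])
c=imaging.camera("wrist"); k=imaging.camera("scene");t=imaging.camera("top")
for n,k,(a,b,d,e) in(("scene",k,(150,215,230,310)),("top",t,(200,240,255,300)),("wrist",c,(60,300,220,340))):
    im=k["img"][a:b,d:e].astype(int); m=(im[...,0]>90)&(im[...,1]<60)&(im[...,2]<60); v,u=np.nonzero(m)
    if len(u):
        print(n,u.min()+d,u.max()+d,v.min()+a,v.max()+a,len(u))
        for f in(u+v,u-v): print("  ext",[(int(u[i])+d,int(v[i])+a) for i in(f.argmin(),f.argmax())])
    for q in(-75,-90,-98):
        g=np.radians(q); print("  ",q,proj(k,[np.r_[pv+x*r*np.sin(g)+y*o,66+r*np.cos(g)] for r in(10,52) for o in(-13,13)]).round().tolist())
print("tip",proj(c,[s["eef_pos"]+[0,0,-z] for z in(0,9,19)]).round().tolist(),proj(imaging.camera("scene"),[s["eef_pos"]+[0,0,-z] for z in(0,9,19)]).round().tolist())
E
python3 chk.py
```

```text
tcp [-33.5, 0.3, 70.1] [ 0.3 -0.  -0.7] 16.025
scene 264 281 199 208 62
  ext [(265, 199), (279, 205)]
  ext [(264, 201), (281, 202)]
   -75 [[270.0, 196.0], [264.0, 202.0], [283.0, 199.0], [278.0, 205.0]]
   -90 [[270.0, 197.0], [264.0, 203.0], [283.0, 203.0], [278.0, 209.0]]
   -98 [[270.0, 197.0], [264.0, 203.0], [283.0, 205.0], [278.0, 211.0]]
   -75 [[275.0, 219.0], [277.0, 228.0], [288.0, 216.0], [290.0, 224.0]]
   -90 [[275.0, 220.0], [277.0, 228.0], [289.0, 217.0], [291.0, 225.0]]
   -98 [[275.0, 220.0], [277.0, 228.0], [289.0, 217.0], [291.0, 225.0]]
wrist 262 300 201 235 910
  ext [(266, 201), (300, 234)]
  ext [(262, 235), (295, 201)]
   -75 [[302.0, 207.0], [261.0, 207.0], [302.0, 273.0], [261.0, 273.0]]
   -90 [[301.0, 206.0], [261.0, 206.0], [300.0, 266.0], [262.0, 266.0]]
   -98 [[301.0, 206.0], [261.0, 206.0], [300.0, 261.0], [263.0, 261.0]]
tip [[281.0, 243.0], [281.0, 238.0], [281.0, 233.0]] [[275.0, 202.0], [275.0, 205.0], [275.0, 207.0]]
```

The lever moves down with the finger (scene rows 197–205 became 199–208), still without stop force. I'll continue in small steps.

Request:
arm_command([
  [0, 0, 0, 1, 0],
  [0, 0, 0, 2, 0],
  [0, 0, 0, 2, 0],
])

```text
clock: 16.6
eef_pos: [491.0, -25.3, 68.1]
eef_rot: [-3.141, -0.0, 1.847]
wrist_force: [-0.4, 0.0, 0.1]
finger_gap: 0.5
finger_force: 0.0
```

Request:
arm_command([
  [0, 0, 0, 1, 0],
  [0, 0, 0, 2, 0],
  [0, 0, 0, 2, 0],
])

```text
clock: 16.98
eef_pos: [491.0, -25.3, 66.1]
eef_rot: [-3.141, -0.0, 1.847]
wrist_force: [-0.1, -0.0, -0.5]
finger_gap: 0.1
finger_force: 0.0
```

```bash
python3 chk.py | grep -v "   -"
```

```text
tcp [-33.5, 0.3, 66.1] [-0.1 -0.  -0.5] 16.975
scene 264 281 199 210 75
  ext [(266, 199), (277, 210)]
  ext [(264, 202), (280, 204)]
wrist 262 300 202 235 894
  ext [(266, 202), (299, 234)]
  ext [(262, 235), (296, 202)]
tip [[281.0, 243.0], [281.0, 238.0], [281.0, 233.0]] [[275.0, 203.0], [275.0, 206.0], [275.0, 209.0]]
```

Request:
arm_command([
  [0, 0, 0, 1, 0],
  [0, 0, 0, 2, 0],
  [0, 0, 0, 2, 0],
])

```text
clock: 17.55
eef_pos: [491.0, -25.3, 64.2]
eef_rot: [-3.141, -0.0, 1.847]
wrist_force: [-0.1, -0.7, -0.4]
finger_gap: 0.6
finger_force: 0.0
```

Request:
arm_command([
  [0, 0, 0, 1, 0],
  [0, 0, 0, 2, 0],
  [0, 0, 0, 2, 0],
])

```text
clock: 17.92
eef_pos: [491.1, -25.3, 62.5]
eef_rot: [3.141, 0.0, 1.848]
wrist_force: [-1.3, -1.2, 4.6]
finger_gap: 0.5
finger_force: 2.1
```

```bash
python3 chk.py | grep -v "   -"
```

```text
tcp [-33.6, 0.1, 62.5] [-1.3 -1.2  4.6] 17.925
scene 264 281 200 210 66
  ext [(265, 200), (277, 210)]
  ext [(264, 202), (280, 204)]
wrist 261 300 203 235 872
  ext [(265, 203), (300, 234)]
  ext [(262, 235), (295, 203)]
tip [[281.0, 243.0], [281.0, 238.0], [281.0, 233.0]] [[275.0, 204.0], [275.0, 207.0], [275.0, 209.0]]
```

There is 4.6 N at the stop. One more millimetre to seat it, then retreat.

Request:
arm_command([
  [0, 0, 0, 1, 0],
  [0, 0, 0, 1, 0],
])

```text
clock: 18.38
eef_pos: [491.2, -25.3, 62.1]
eef_rot: [3.141, 0.0, 1.848]
wrist_force: [-4.8, 0.5, 15.4]
finger_gap: 0.7
finger_force: 6.9
```

Request:
arm_command([
  [0, 0, 0, -5, 0],
  [0, 0, 0, -30, 0],
  [0, 0, 0, -80, 0],
  [0, 0, 0, -120, 0],
  [0, -40, 0, -140, 0],
  [0, -40, 0, -140, 0],
  [0, -40, 0, -140, 0],
  [0, -40, 0, -140, 0],
])

```text
clock: 19.38
eef_pos: [501.5, -63.2, 200.5]
eef_rot: [-3.14, -0.001, 1.848]
wrist_force: [-0.1, 0.4, -0.4]
finger_gap: 0.2
finger_force: 0.0
```

```bash
python3 chk.py; python3 - <<'E'
from lv import *
c=imaging.camera("wrist"); print("retreat view", lat(monitor.read_state()["eef_pos"]))
save(c["img"],"w8.png")
E
```

```text
tcp [-72.8, 0.5, 200.5] [-0.1  0.4 -0.4] 19.375
scene 264 281 198 210 115
  ext [(266, 198), (277, 210)]
  ext [(264, 202), (280, 204)]
   -75 [[270.0, 196.0], [264.0, 202.0], [283.0, 199.0], [278.0, 205.0]]
   -90 [[270.0, 197.0], [264.0, 203.0], [283.0, 203.0], [278.0, 209.0]]
   -98 [[270.0, 197.0], [264.0, 203.0], [283.0, 205.0], [278.0, 211.0]]
   -75 [[275.0, 219.0], [277.0, 228.0], [288.0, 216.0], [290.0, 224.0]]
   -90 [[275.0, 220.0], [277.0, 228.0], [289.0, 217.0], [291.0, 225.0]]
   -98 [[275.0, 220.0], [277.0, 228.0], [289.0, 217.0], [291.0, 225.0]]
wrist 270 293 136 176 841
  ext [(272, 136), (292, 176)]
  ext [(270, 176), (290, 136)]
   -75 [[294.0, 139.0], [269.0, 139.0], [294.0, 179.0], [269.0, 179.0]]
   -90 [[294.0, 139.0], [269.0, 139.0], [294.0, 179.0], [270.0, 179.0]]
   -98 [[294.0, 139.0], [269.0, 139.0], [293.0, 178.0], [270.0, 178.0]]
tip [[281.0, 243.0], [281.0, 238.0], [281.0, 233.0]] [[290.0, 170.0], [289.0, 173.0], [289.0, 176.0]]
retreat view [-73.2, 0.3, 201.1]
```

```bash
python3 -c "
from cell import job; print(job.sign_off())"
```

```text
the job is handed in; nothing more can be done
None
```

I handed the job in at about 19.5 s. The loop is over the hook, and the red lever is pressed to its stop (15 N felt) and stayed down after I let go. The robot is clear and never went near the jars or the tub. The sign-off returned no verdict, and I checked the end state from pixel measurements only, as the picture views were used up.

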